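Snug the screw clamp onto the black test bar

TASK

Two screw clamps stand on the bench, each with a test bar lying loose under its pad. On the clamp that holds the black bar, turn the crank clockwise until the pad meets the bar, then about an eighth of a turn more so that the bar is snug but not crushed, and let go. Leave the other clamp and its white bar as they are.

Things in the scene. Friction and masses are not known exactly. Their poses are not given: they have to be found in the camera images.
- black_clamp: Fixed grey clamp that holds the black bar, base plate 112 x 150 mm, frame top at 87 mm. Two like clamps stand left and right of the middle; only the bar tells them apart. Origin: on the bench below the screw's vertical axis; z up, x from screw to the frame's column, y to its left, along the bar. The bar lies on an anvil 15 mm above the bench.
- black_crank (a joint): Crank angle, rad, growing clockwise from above (tightening), 0 to 4.2; starts at 0.2 to 1.0. Arm points along the clamp's +y at 0, +x at 1.57. Screw, crank and pad sink 4 mm per rad. Pad meets the black bar at 2.0; then pad force grows 24 N per rad (2.8 is an eighth turn past touch, 19 N). Friction, about 3 N at the knob, holds it where left; after touch it turns 1.8 N per rad harder.
- black_knob (a point): Grasp point on the axis of that clamp's crank knob, an upright orange cylinder, 18 mm diameter, 46 mm tall: 55 mm from the screw's axis, 137 mm above the bench at crank angle 0 (4 mm lower per rad). Knob top is 20 mm above it, crank arm's top 27 mm below it. The knob spins freely on its own axis, so the gripper need not turn as it carries it round.
- black_pad: Round black rubber pad, 26 mm diameter, at the foot of that clamp's screw; origin at the centre of its underside. It is sprung: 6 N per mm upward into the screw, up to 10 mm. It starts 4 to 7 mm above the black bar.
- black_bar: Black flat test bar with waisted middle, 20 x 150 x 8 mm (long along its y), 22 g, lying loose on the clamp's anvil between two low ribs, its middle part under the pad, ends sticking out either side. Origin: centre of its underside.
- white_knob (a point): The same point on the orange knob of the other clamp, which is of the same build; its crank must stay where it is.
- white_bar: White flat test bar, 20 x 150 x 12 mm, lying loose under the other clamp's pad; leave it. Origin: centre of its underside.
There are look-alikes about, which are no part of the job. Of the things that look like the black_bar, the larger one is meant.

How it is judged:
By the outcome, as a careful person would: the job done as asked, in the order asked, and still so for the second after the job is handed in, with the robot touching nothing.
It also fails if it takes over 38 s, if anything falls off the work surface, if the arm or the gripper's body presses on something with over 40 N, if the wrist force passes 120 N, or if a joint passes its speed limit or range.

ROBOT

A 6-joint arm with a two-finger parallel gripper is mounted at the origin on a cart in front of the work surface, level with it; the furniture and walls round the work are solid. World frame = base frame: x ahead of the robot, y to its left, z up, the work surface at z = 0. Lengths are in m, angles in rad, forces in N, time in s.
With the tool pointing down it reaches from about 0.3 to 0.775 m from the base axis. Payload 14.6 kg.
Tool frame: the origin (TCP) lies at the very end of the fingers, on their centre line; the grasp point (between the pads) lies 19 mm behind it (pinch_z is the distance from the TCP to the grasp point, in m); z points along the fingers, y is the direction in which the jaws open and shut (so a half turn about z gives the same grasp; the last joint's range is limited). The gripper opens to 94 mm and grips with 3 to 60 N. Pads are 16 mm wide; open, the fingers measure 119 mm over their backs; the gripper's body (75 mm by 177 mm) begins 78 mm behind the grasp point.
Start: joints at [-1.321, 0.3, 1.521, -0, 1.321, -0.067], TCP at [0.171, -0.523, 0.205] pointing down, gripper open.
Joint ranges: [-3.03, 3.03], [-0.79, 2.21], [0.23, 2.52], [-1.04, 4.18], [0, 3.07], [-2.55, 2.55]. Speed limits (rad/s): [2.22, 2.22, 2.57, 3.14, 3.14, 3.14].

INTERFACE

Orientations are given as [roll, pitch, yaw] about the fixed x, y, z axes, in that order (R = Rz(yaw) Ry(pitch) Rx(roll)).
In Python, from station import get_obs, camera, hand_in, pinch_z gives the robot as it stands.
- The arm moves only by the tool servo_tool, never from a script. Its argument "moves" is a list that holds one entry, the list of rows, each a list of 7 numbers: the turn, a rotation vector about the tool's x, y, z normalised to -1 to 1, where 1 is pi/2 rad, then the shift along the tool's x, y, z normalised to -1 to 1, where 1 is 500 mm, then the closure, from 0 (fully open) to 1 (shut). In form: [[[rx, ry, rz, x, y, z, hand], ...]]. A call has 1 to 12 rows; each row is the pose to reach, as a shift and turn from the pose measured when the call began, along the tool's axes at that moment; what a row does not reach only later rows make up. A row lasts 1/12 s, in which the tool goes at most 41.7 mm and 7.16 degrees, less where a joint would pass 70% of its speed; a pose out of reach is approached as far as the arm can. A call with a number of a shift or a turn outside -1 to 1 is refused whole. A call with a gripper value outside its range is refused whole. The fingers move at their own pace and stop on an object; "squeeze" is the grip in N (left out, the last holds). Time passes only in rows, so rows that repeat a pose let the fingers close. It gives the time, the measured TCP pose, the force and the opening at its end, in the units of the state.
- get_obs(): the state, without advancing time (a new reading comes with each control period).
- camera(name): name is "side" or "top" or "wrist"; returns a dict with "color" (384x512x3 uint8, red, green, blue), "intrinsics" (3x3 intrinsics, pixels), "rvec" (rotation vector, rad) and "tvec" (3), from world to camera coordinates, as OpenCV has them. Camera axes: x right, y down, z forward; pixel columns grow to the right and rows downward; lengths in m; the calibration is good to about 2 mm. A picture is of the moment at which its call begins. There is no depth.
- hand_in(): hands the job in, once; it reports no verdict.
The state is a dict: "time_s": time; "qpos": joint angles; "joint_vel": joint speeds; "tau": joint torques, N m; "ee_pos": TCP position; "eef_rot": TCP orientation; "force": force on the tool from outside, world axes, zero at the start; "moment": the same for the moment, N m; "grip_width": finger opening in m.
Only numpy, scipy, OpenCV 4.12 (cv2) and the standard library are available. Lean on these libraries where they do the work, as an engineer would, in place of code of your own. Each camera call takes 0.05 s, during which the arm holds its last target.

## Working session

There is one attempt and no reset: what is moved stays moved. The work goes in short steps, Python scripts to look and compute and a tool call to move; the robot and the scene stay as the last step left them, time stands still between calls to the robot, and variables do not carry over. Pictures are saved under pics/ and viewed, and the job is handed in when it is done.

Besides the shell and the picture viewer there is one more tool, called after "Emit:" as name(argument=value, ...), one argument or row to a line, values as JSON. servo_tool: Moves the arm, as the interface text tells. Scaled input: -1 to 1 covers 500 mm each way for a shift and pi/2 rad each way for a turn. Its arguments: {"type":"object","properties":{"moves":{"type":"array"},"squeeze":{"type":"number"}},"required":["moves"]}

```bash
ls; mkdir -p pics; python3 - <<'E'
from station import get_obs,camera,pinch_z
import cv2
print(get_obs(),pinch_z)
for n in("top","side","wrist"):
    c=camera(n); cv2.imwrite(f"pics/{n}0.png",cv2.cvtColor(c["color"],cv2.COLOR_RGB2BGR)); print(n,c["intrinsics"],c["rvec"],c["tvec"])
E
```

```text
pics
{'time_s': 0.0, 'qpos': array([-1.32064322e+00,  3.00482785e-01,  1.52157858e+00, -1.38895541e-05,
        1.32069736e+00, -6.66119335e-02]), 'joint_vel': array([-1.56324821e-03,  7.38492098e-04, -1.23772134e-05, -1.43725536e-03,
       -1.04725356e-03, -3.43895649e-05]), 'tau': array([-4.21902223e-03, -5.31807446e+01, -3.52741277e+01,  7.06428546e-02,
        2.44482147e-02, -1.15730440e-04]), 'ee_pos': array([ 0.17124434, -0.52238628,  0.20488098]), 'eef_rot': array([-3.14042827e+00, -6.41931195e-05,  3.16768446e-01]), 'force': array([-0.49647433, -0.07026965, -0.11679124]), 'moment': array([-0.00216928, -0.03461366,  0.02163392]), 'grip_width': 0.09383952449472176} 0.0188
top [[483.71263016   0.         258.24526075]
 [  0.         483.71263016 188.27207274]
 [  0.           0.           1.        ]] [ 2.143363   -2.18702919  0.12049314] [0.0321806  0.51055411 1.34098687]
side [[427.85212992   0.         250.75104739]
 [  0.         427.85212992 190.20320775]
 [  0.           0.           1.        ]] [ 1.13488019 -2.45374312  0.89514051] [0.32378954 0.34410623 0.79688625]
wrist [[326.04676331   0.         255.97290566]
 [  0.         326.04676331 194.82531229]
 [  0.           0.           1.        ]] [-2.3858391   1.72827933  0.20229213] [-0.55115493 -0.02446686  0.38861964]
```

View pics/top0.png

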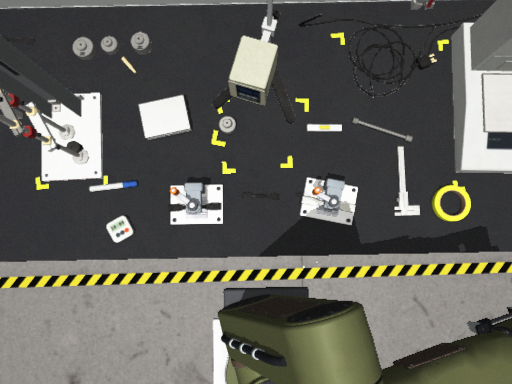

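View pics/side0.png

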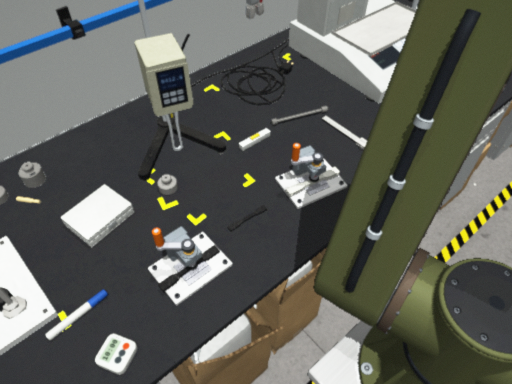

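```bash
cat > h.py <<'E'
import numpy as np,cv2
from station import get_obs,camera
def P(c):
    R=cv2.Rodrigues(np.array(c["rvec"],float))[0]; return R,np.array(c["tvec"],float).ravel(),np.array(c["intrinsics"])
def proj(c,p):
    R,t,K=P(c); q=K@(R@np.array(p,float)+t); return q[:2]/q[2]
def ray(c,uv):
    R,t,K=P(c); d=R.T@np.linalg.solve(K,[uv[0],uv[1],1.]); return -R.T@t,d
def atz(c,uv,z):
    o,d=ray(c,uv); return o+d*(z-o[2])/d[2]
def crop(c,x0,y0,w,h,s,fn):
    im=cv2.cvtColor(c["color"],cv2.COLOR_RGB2BGR)[y0:y0+h,x0:x0+w]
    cv2.imwrite(fn,cv2.resize(im,None,fx=s,fy=s,interpolation=cv2.INTER_CUBIC))
E
python3 - <<'E'
from h import *
c=camera("top"); crop(c,150,170,100,70,8,"pics/t1.png"); crop(c,280,165,100,70,8,"pics/t2.png")
s=camera("side"); crop(s,140,215,100,100,6,"pics/s1.png"); crop(s,265,130,100,100,6,"pics/s2.png")
E
```

```text
(no output)
```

View pics/t1.png

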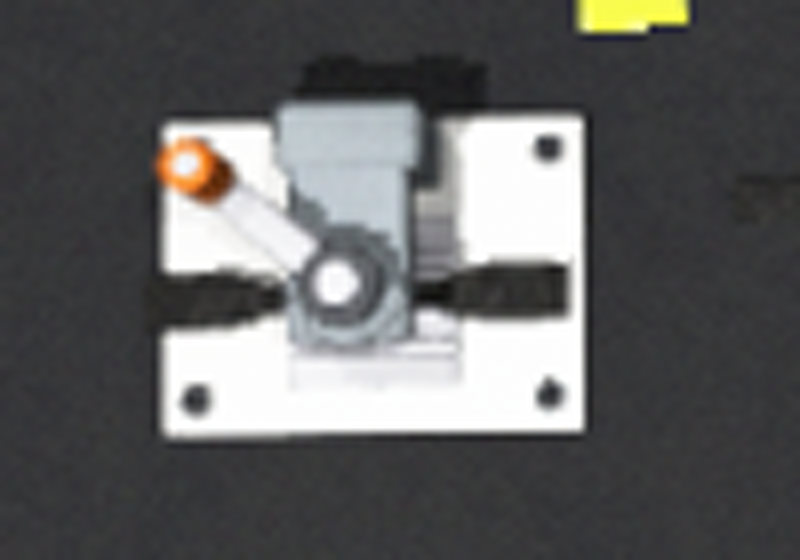

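View pics/t2.png

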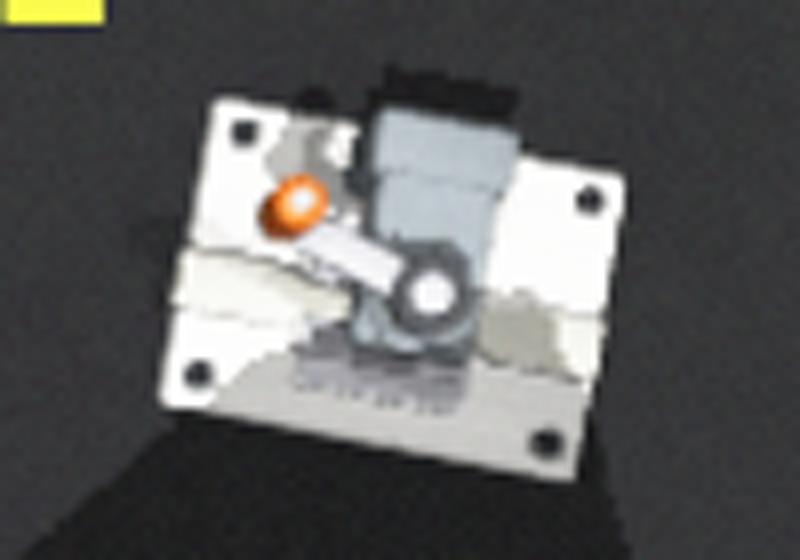

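View pics/s1.png

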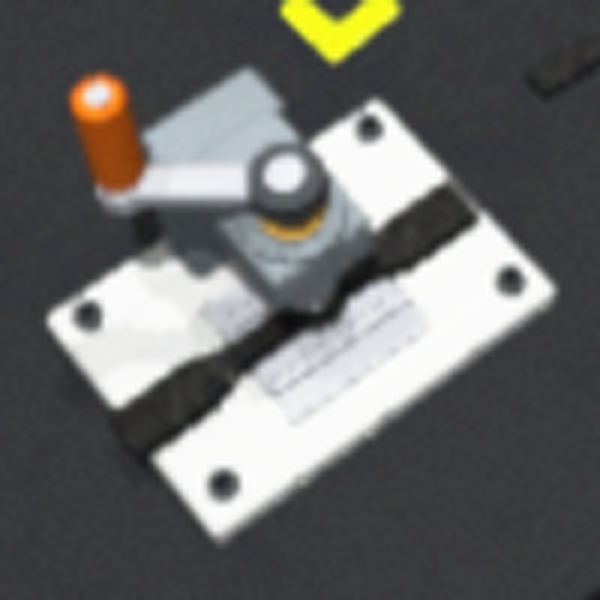

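View pics/s2.png

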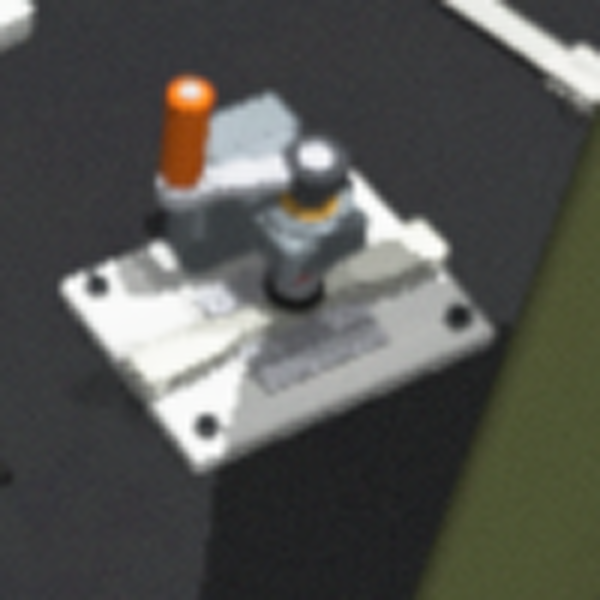

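```bash
cat >> h.py <<'E'
def tri(c1,p1,c2,p2):
    o1,d1=ray(c1,p1);o2,d2=ray(c2,p2)
    A=np.stack([d1,-d2],1); l=np.linalg.lstsq(A,o2-o1,rcond=None)[0]
    a=o1+l[0]*d1;b=o2+l[1]*d2; return (a+b)/2,np.linalg.norm(a-b)
def full(p,x0,y0,s): return ((p[0]+.5)/s-.5+x0,(p[1]+.5)/s-.5+y0)
E
python3 - <<'E'
from h import *
c=camera("top"); s=camera("side")
kt=full((186,162),150,170,8); ks=full((98,95),140,215,6)
ht=full((336,282),150,170,8); hs=full((286,171),140,215,6)
K=tri(c,kt,s,ks);H=tri(c,ht,s,hs);print("knob top",K,"screw head",H)
for z in (.15,.153,.156):print(z,atz(c,kt,z),atz(s,ks,z))
cs=[atz(c,full(p,150,170,8),.006) for p in((163,120),(583,117),(583,432),(165,436))]
for q in cs:print(q)
print(np.mean(cs,0))
d=K[0]-H[0];print(d,np.hypot(*d[:2]))
E
```

```text
knob top (array([0.49802999, 0.24218865, 0.15029803]), np.float64(5.547977344197304e-05)) screw head (array([0.46179759, 0.2001157 , 0.10626632]), np.float64(6.680646860410872e-05))
0.15 [0.4980792 0.2422642 0.15     ] [0.49822156 0.24209575 0.15      ]
0.153 [0.49774664 0.24173793 0.153     ] [0.49609657 0.24282046 0.153     ]
0.156 [0.49741407 0.24121165 0.156     ] [0.49397158 0.24354517 0.156     ]
[0.52941284 0.27578871 0.006     ]
[0.52745224 0.12466494 0.006     ]
[0.41431281 0.1260267  0.006     ]
[0.41589526 0.2750887  0.006     ]
[0.47176829 0.20039226 0.006     ]
[0.03623241 0.04207295 0.04403171] 0.05552405500249002
```

```bash
cat >> h.py <<'E'
from scipy.spatial.transform import Rotation as Ro
def mv(tgt,yaw):
    o=get_obs(); R=Ro.from_euler('xyz',o["eef_rot"]); 
    T=Ro.from_euler('xyz',[np.pi,0,yaw])
    rv=(R.inv()*T).as_rotvec()/(np.pi/2); sh=R.inv().apply(np.array(tgt)-o["ee_pos"])/.5
    print(np.round(rv,4),np.round(sh,4)," t",o["time_s"],"q",np.round(o["qpos"],3),"rpy",np.round(o["eef_rot"],3))
E
python3 - <<'E'
from h import *
mv([.37,-.1,.27],.317+1.4)
E
```

```text
[-1.000e-04 -1.000e-04 -8.914e-01] [ 0.6409 -0.6794 -0.1292]  t 0.35 q [-1.321  0.3    1.521  0.     1.321 -0.067] rpy [-3.141 -0.     0.317]
```

Emit:
servo_tool(
  moves=[
    [[0,0,-0.3,0.2,-0.2,-0.12,0],[0,0,-0.6,0.4,-0.42,-0.13,0],[0,0,-0.89,0.64,-0.68,-0.13,0],[0,0,-0.89,0.64,-0.68,-0.13,0],[0,0,-0.89,0.64,-0.68,-0.13,0],[0,0,-0.89,0.64,-0.68,-0.13,0],[0,0,-0.89,0.64,-0.68,-0.13,0],[0,0,-0.89,0.64,-0.68,-0.13,0],[0,0,-0.89,0.64,-0.68,-0.13,0],[0,0,-0.89,0.64,-0.68,-0.13,0],[0,0,-0.89,0.64,-0.68,-0.13,0],[0,0,-0.89,0.64,-0.68,-0.13,0]],
  ],
)

```text
time_s: 1.35
ee_pos: [0.3706, -0.0962, 0.2712]
eef_rot: [3.14, -0.0, 1.725]
force: [-0.4, -0.9, 0.4]
grip_width: 0.0941
```

```bash
python3 - <<'E'
from h import *
mv([.47,.2,.25],.317+2.8)
E
```

```text
[ 9.000e-04  6.000e-04 -8.859e-01] [0.5548 0.2876 0.043 ]  t 1.35 q [-3.500e-01 -1.360e-01  1.839e+00  1.000e-03  1.437e+00 -5.050e-01] rpy [ 3.14  -0.     1.725]
```

Emit:
servo_tool(
  moves=[
    [[0,0,-0.89,0.555,0.288,0.043,0],[0,0,-0.89,0.555,0.288,0.043,0],[0,0,-0.89,0.555,0.288,0.043,0],[0,0,-0.89,0.555,0.288,0.043,0],[0,0,-0.89,0.555,0.288,0.043,0],[0,0,-0.89,0.555,0.288,0.043,0],[0,0,-0.89,0.555,0.288,0.043,0],[0,0,-0.89,0.555,0.288,0.043,0],[0,0,-0.89,0.555,0.288,0.043,0],[0,0,-0.89,0.555,0.288,0.043,0],[0,0,-0.89,0.555,0.288,0.043,0],[0,0,-0.89,0.555,0.288,0.043,0]],
  ],
)

```text
time_s: 2.35
ee_pos: [0.4702, 0.2003, 0.2498]
eef_rot: [3.141, 0.001, 3.131]
force: [-0.2, -0.5, -0.3]
grip_width: 0.0942
```

```bash
python3 - <<'E'
from h import *
mv([.497,.242,.20],.86+np.pi)
c=camera("wrist");crop(c,0,0,512,384,1.5,"pics/w1.png")
print(proj(c,[.498,.242,.152]),proj(c,[.4618,.2001,.106]))
E
```

```text
[-2.00e-04  8.00e-04 -5.54e-01] [-0.0527  0.0838  0.0998]  t 2.35 q [ 0.331  0.18   1.566 -0.     1.395 -1.229] rpy [3.141e+00 1.000e-03 3.131e+00]
[304.69314191 225.65428886] [257.20041217 176.93581169]
```

View pics/w1.png

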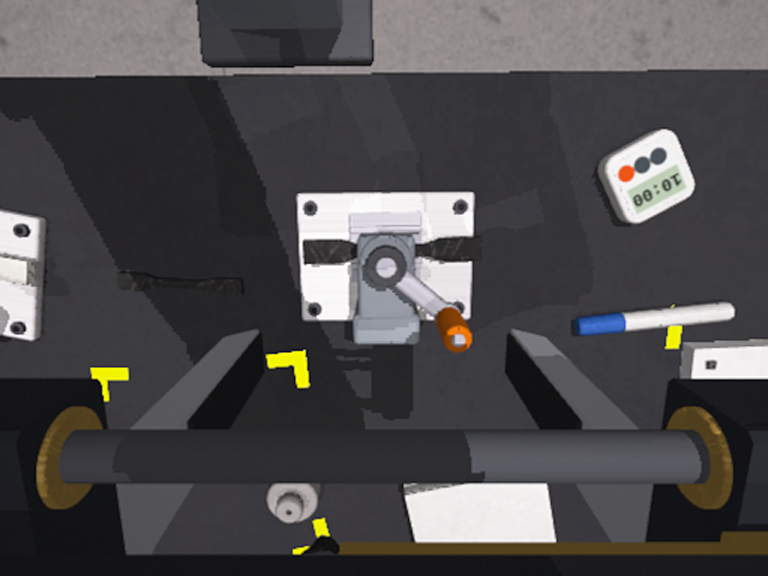

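The wrist picture shows the black clamp's knob top at (306,227) and the screw head at (257,178) in native pixels, within about 1.5 px of where the top and side views predict. The black bar lies under it, so this is the right clamp.

```bash
python3 - <<'E'
from h import *
c=camera("wrist");
for p,z in(((459,341),.154),((459,341),.151),((386,267),.106),((386,267),.11)): print(z,atz(c,full(p,0,0,1.5),z))
mv([.497,.242,.20],.86+np.pi)
E
```

```text
0.154 [0.49888882 0.24258988 0.154     ]
0.151 [0.49992908 0.24305722 0.151     ]
0.106 [0.46275978 0.1999837  0.106     ]
0.11 [0.46202705 0.19998152 0.11      ]
[-2.000e-04  9.000e-04 -5.587e-01] [-0.0521  0.0845  0.1   ]  t 2.45 q [ 0.331  0.179  1.566 -0.     1.395 -1.222] rpy [3.141e+00 1.000e-03 3.124e+00]
```

Emit:
servo_tool(
  moves=[
    [[0,0,-0.15,-0.03,0.05,0.05,0],[0,0,-0.3,-0.054,0.085,0.1,0],[0,0,-0.45,-0.054,0.085,0.1,0],[0,0,-0.56,-0.054,0.085,0.1,0],[0,0,-0.56,-0.054,0.085,0.1,0],[0,0,-0.56,-0.054,0.085,0.1,0],[0,0,-0.56,-0.054,0.085,0.1,0],[0,0,-0.56,-0.054,0.085,0.1,0],[0,0,-0.56,-0.054,0.085,0.1,0]],
  ],
)

```text
time_s: 3.2
ee_pos: [0.498, 0.2422, 0.2]
eef_rot: [-3.141, 0.001, -2.285]
force: [-0.6, 0.7, 0.2]
grip_width: 0.0935
```

```bash
python3 - <<'E'
from h import *
mv([.498,.2423,.117],.86+np.pi)
c=camera("wrist");crop(c,0,0,512,384,1.5,"pics/w2.png")
E
```

```text
[-0.0005  0.0007 -0.0019] [-0.      0.0003  0.166 ]  t 3.2 q [ 0.387  0.312  1.518 -0.     1.31  -2.041] rpy [-3.141e+00  1.000e-03 -2.285e+00]
```

View pics/w2.png

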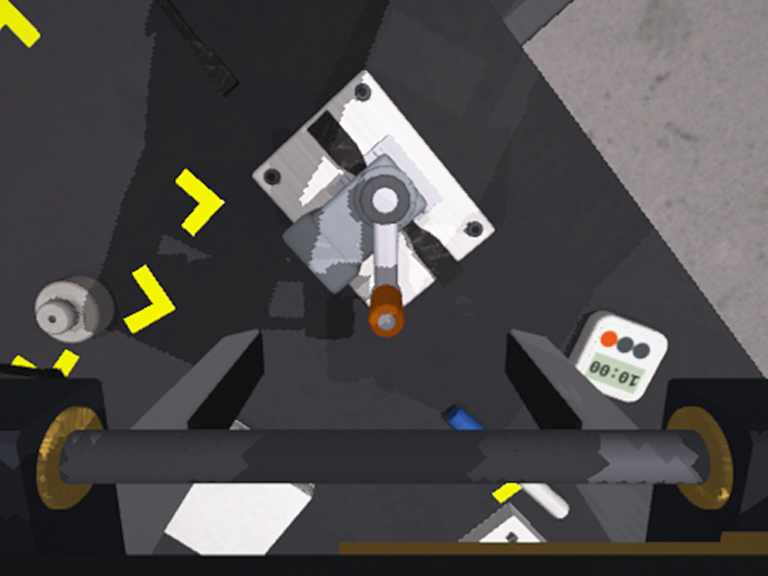

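The knob top is at (386,320) in this enlarged crop, centred between the open jaws, with the crank arm pointing straight up in the image. I'll descend and close gently.

Emit:
servo_tool(
  moves=[
    [[0,0,0,0,0,0.06,0],[0,0,0,0,0,0.11,0],[0,0,0,0,0,0.15,0],[0,0,0,0,0,0.166,0],[0,0,0,0,0,0.166,0],[0,0,0,0,0,0.166,0.5],[0,0,0,0,0,0.166,1],[0,0,0,0,0,0.166,1],[0,0,0,0,0,0.166,1],[0,0,0,0,0,0.166,1],[0,0,0,0,0,0.166,1],[0,0,0,0,0,0.166,1]],
  ],
  squeeze=12,
)

```text
time_s: 4.25
ee_pos: [0.4982, 0.2422, 0.1172]
eef_rot: [-3.141, 0.001, -2.285]
force: [-0.0, 0.2, 0.5]
grip_width: 0.0502
```

```bash
python3 - <<'E'
from h import *
o=get_obs();print(o["ee_pos"],o["force"],o["grip_width"],o["qpos"])
c=camera("top");crop(c,150,150,100,75,8,"pics/t3.png")
s=camera("side");crop(s,130,160,130,130,4,"pics/s3.png")
E
```

```text
[0.49815648 0.24222228 0.11720927] [-0.04340767  0.1987762   0.46422784] 0.05021176281042242 [ 3.86559988e-01  3.94942097e-01  1.60887023e+00 -2.36988772e-04
  1.13604914e+00 -2.04045206e+00]
```

View pics/s3.png

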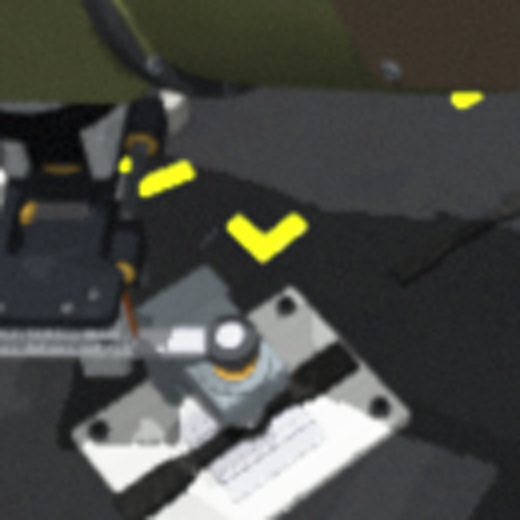

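Still closing, since the opening is 50 mm. I'll give it more rows.

Emit:
servo_tool(
  moves=[
    [[0,0,0,0,0,0,1],[0,0,0,0,0,0,1],[0,0,0,0,0,0,1],[0,0,0,0,0,0,1],[0,0,0,0,0,0,1],[0,0,0,0,0,0,1],[0,0,0,0,0,0,1],[0,0,0,0,0,0,1],[0,0,0,0,0,0,1],[0,0,0,0,0,0,1]],
  ],
)

```text
time_s: 5.18
ee_pos: [0.498, 0.2423, 0.117]
eef_rot: [-3.141, 0.001, -2.285]
force: [-1.7, 1.7, 0.3]
grip_width: 0.0176
```

```bash
cat >> h.py <<'E'
def arc(dths,C=(.462,.2),r=.0553):
    o=get_obs();p=o["ee_pos"];R=Ro.from_euler('xyz',o["eef_rot"])
    C=np.array(C);a=p[:2]-C;th0=np.arctan2(a[0],a[1]); print("theta world",th0,"r",np.hypot(*a),"clamp",th0-.012,o["force"],o["grip_width"],o["time_s"])
    rows=[]
    for d in dths:
        t=th0+d; q=np.array([C[0]+r*np.sin(t),C[1]+r*np.cos(t),p[2]-.004*d])
        rows.append([0,0,round(d/(np.pi/2),3)]+[round(float(x),4) for x in R.inv().apply(q-p)/.5]+[1])
    print(rows)
E
python3 - <<'E'
from h import *
arc(.08*np.arange(1,13))
E
```

```text
theta world 0.7058634062919157 r 0.05553566952520439 clamp 0.6938634062919157 [-1.70742401  1.67604046  0.283     ] 0.017562254002974953 5.1833
[[0, 0, np.float64(0.051), 0.0008, -0.0088, 0.0006, 1], [0, 0, np.float64(0.102), 0.0017, -0.0176, 0.0013, 1], [0, 0, np.float64(0.153), 0.0034, -0.0263, 0.0019, 1], [0, 0, np.float64(0.204), 0.0058, -0.0348, 0.0026, 1], [0, 0, np.float64(0.255), 0.0088, -0.0431, 0.0032, 1], [0, 0, np.float64(0.306), 0.0125, -0.0512, 0.0039, 1], [0, 0, np.float64(0.357), 0.0169, -0.0589, 0.0045, 1], [0, 0, np.float64(0.407), 0.0218, -0.0662, 0.0051, 1], [0, 0, np.float64(0.458), 0.0273, -0.0732, 0.0058, 1], [0, 0, np.float64(0.509), 0.0333, -0.0796, 0.0064, 1], [0, 0, np.float64(0.56), 0.0399, -0.0856, 0.0071, 1], [0, 0, np.float64(0.611), 0.0469, -0.091, 0.0077, 1]]
```

Emit:
servo_tool(
  moves=[
    [[0,0,0.051,0.0008,-0.0088,0.0006,1],[0,0,0.102,0.0017,-0.0176,0.0013,1],[0,0,0.153,0.0034,-0.0263,0.0019,1],[0,0,0.204,0.0058,-0.0348,0.0026,1],[0,0,0.255,0.0088,-0.0431,0.0032,1],[0,0,0.306,0.0125,-0.0512,0.0039,1],[0,0,0.306,0.0125,-0.0512,0.0039,1]],
  ],
)

```text
time_s: 5.77
ee_pos: [0.5134, 0.2203, 0.115]
eef_rot: [-3.141, 0.001, -2.77]
force: [-1.1, -1.7, 0.7]
grip_width: 0.0174
```

```bash
python3 - <<'E'
from h import *
arc(.08*np.arange(1,13))
s=camera("side");crop(s,130,160,130,130,4,"pics/s4.png")
E
```

```text
theta world 1.194924860227707 r 0.055218704668381004 clamp 1.182924860227707 [-1.07510651 -1.70267364  0.65554765] 0.01743350880501883 5.7667
[[0, 0, np.float64(0.051), 0.0002, -0.0088, 0.0006, 1], [0, 0, np.float64(0.102), 0.0012, -0.0176, 0.0013, 1], [0, 0, np.float64(0.153), 0.0029, -0.0263, 0.0019, 1], [0, 0, np.float64(0.204), 0.0053, -0.0348, 0.0026, 1], [0, 0, np.float64(0.255), 0.0084, -0.0431, 0.0032, 1], [0, 0, np.float64(0.306), 0.0121, -0.0511, 0.0038, 1], [0, 0, np.float64(0.357), 0.0165, -0.0588, 0.0045, 1], [0, 0, np.float64(0.407), 0.0214, -0.0661, 0.0051, 1], [0, 0, np.float64(0.458), 0.027, -0.073, 0.0057, 1], [0, 0, np.float64(0.509), 0.033, -0.0795, 0.0064, 1], [0, 0, np.float64(0.56), 0.0396, -0.0854, 0.007, 1], [0, 0, np.float64(0.611), 0.0466, -0.0908, 0.0076, 1]]
```

View pics/s4.png

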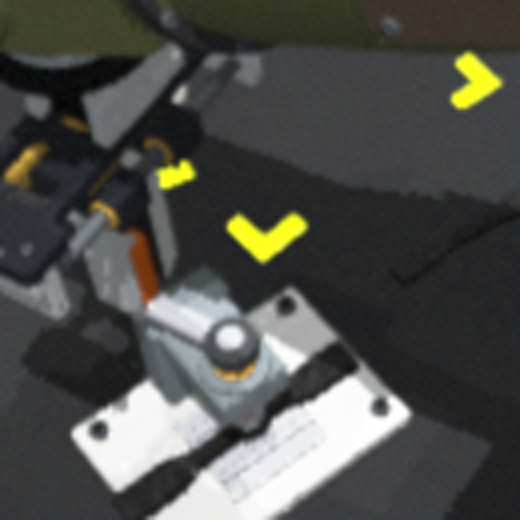

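The crank has followed to about 1.18 rad, with the knob at (145,265) in this crop, held between the fingers. Forces are small, so I'll carry on.

Emit:
servo_tool(
  moves=[
    [[0,0,0.051,0.0002,-0.0088,0.0006,1],[0,0,0.102,0.0012,-0.0176,0.0013,1],[0,0,0.153,0.0029,-0.0263,0.0019,1],[0,0,0.204,0.0053,-0.0348,0.0026,1],[0,0,0.255,0.0084,-0.0431,0.0032,1],[0,0,0.306,0.0121,-0.0511,0.0038,1],[0,0,0.357,0.0165,-0.0588,0.0045,1],[0,0,0.407,0.0214,-0.0661,0.0051,1],[0,0,0.458,0.027,-0.073,0.0057,1],[0,0,0.509,0.033,-0.0795,0.0064,1],[0,0,0.509,0.033,-0.0795,0.0064,1]],
  ],
)

```text
time_s: 6.73
ee_pos: [0.5115, 0.1775, 0.1116]
eef_rot: [-3.141, -0.001, 2.717]
force: [-7.8, 2.2, 1.3]
grip_width: 0.0175
```

```bash
python3 - <<'E'
from h import *
arc([.08,.16,.24,.32,.4,.48,.56,.64,.72,.82])
E
```

```text
theta world 1.9970556157797743 r 0.05437734324151368 clamp 1.9850556157797743 [-7.8016353   2.1799479   1.33597574] 0.0174768365302456 6.7333
[[0, 0, 0.051, -0.0015, -0.0088, 0.0006, 1], [0, 0, 0.102, -0.0004, -0.0176, 0.0013, 1], [0, 0, 0.153, 0.0014, -0.0263, 0.0019, 1], [0, 0, 0.204, 0.0038, -0.0348, 0.0026, 1], [0, 0, 0.255, 0.0069, -0.0431, 0.0032, 1], [0, 0, 0.306, 0.0107, -0.0511, 0.0039, 1], [0, 0, 0.357, 0.0151, -0.0587, 0.0045, 1], [0, 0, 0.407, 0.0201, -0.066, 0.0052, 1], [0, 0, 0.458, 0.0257, -0.0729, 0.0058, 1], [0, 0, 0.522, 0.0334, -0.0808, 0.0066, 1]]
```

```bash
python3 - <<'E'
from h import *
arc([.08,.16,.24,.32,.4,.48,.56,.64,.72,.83],C=(.461,.1995),r=.0548)
E
```

```text
theta world 1.9812851493152828 r 0.05508797842126232 clamp 1.9692851493152828 [-7.8016353   2.1799479   1.33597574] 0.0174768365302456 6.7333
[[0, 0, 0.051, 0.0008, -0.0088, 0.0006, 1], [0, 0, 0.102, 0.0017, -0.0175, 0.0013, 1], [0, 0, 0.153, 0.0033, -0.0261, 0.0019, 1], [0, 0, 0.204, 0.0056, -0.0346, 0.0026, 1], [0, 0, 0.255, 0.0086, -0.0428, 0.0032, 1], [0, 0, 0.306, 0.0122, -0.0508, 0.0039, 1], [0, 0, 0.357, 0.0165, -0.0585, 0.0045, 1], [0, 0, 0.407, 0.0213, -0.0658, 0.0052, 1], [0, 0, 0.458, 0.0267, -0.0727, 0.0058, 1], [0, 0, 0.528, 0.035, -0.0814, 0.0067, 1]]
```

Emit:
servo_tool(
  moves=[
    [[0,0,0.051,0.0008,-0.0088,0.0006,1],[0,0,0.102,0.0017,-0.0175,0.0013,1],[0,0,0.153,0.0033,-0.0261,0.0019,1],[0,0,0.204,0.0056,-0.0346,0.0026,1],[0,0,0.255,0.0086,-0.0428,0.0032,1],[0,0,0.306,0.0122,-0.0508,0.0039,1],[0,0,0.357,0.0165,-0.0585,0.0045,1],[0,0,0.407,0.0213,-0.0658,0.0052,1],[0,0,0.458,0.0267,-0.0727,0.0058,1],[0,0,0.528,0.035,-0.0814,0.0067,1],[0,0,0.528,0.035,-0.0814,0.0067,1]],
  ],
)

```text
time_s: 7.65
ee_pos: [0.4782, 0.1489, 0.1084]
eef_rot: [3.141, -0.003, 1.884]
force: [-3.9, 11.3, -1.7]
grip_width: 0.0176
```

```bash
python3 - <<'E'
from h import *
arc([.05],C=(.461,.1995),r=.055)
arc([.05],C=(.462,.2),r=.055)
print(get_obs()["qpos"])
s=camera("side");crop(s,130,160,130,130,4,"pics/s5.png")
E
```

```text
theta world 2.814481987417311 r 0.05339749583984234 clamp 2.802481987417311 [-3.8982811  11.34359144 -1.72255063] 0.01755503390294873 7.65
[[0, 0, 0.032, -0.0031, -0.0055, 0.0004, 1]]
theta world 2.835163174883525 r 0.053561128870821366 clamp 2.823163174883525 [-3.8982811  11.34359144 -1.72255063] 0.01755503390294873 7.65
[[0, 0, 0.032, -0.0027, -0.0055, 0.0004, 1]]
[ 0.22729914  0.29792741  1.76556896  0.00315314  1.07819961 -0.08727547]
```

View pics/s5.png

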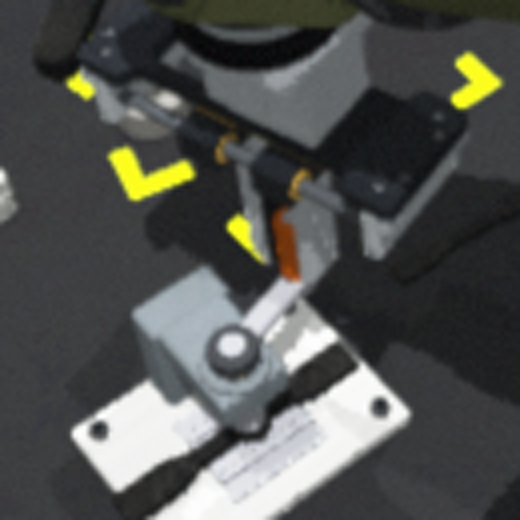

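Crank angle reads about 2.80 to 2.82, and the knob is at (288,250) in this crop. I'll release and back off upward.

Emit:
servo_tool(
  moves=[
    [[0,0,0,0,0,0,0.6],[0,0,0,0,0,0,0.4],[0,0,0,0,0,0,0.3],[0,0,0,0,0,0,0.3],[0,0,0,0,0,0,0.3],[0,0,0,0,0,0,0.3],[0,0,0,0,0,0,0.3],[0,0,0,0,0,0,0.3]],
  ],
)

```text
time_s: 8.37
ee_pos: [0.4782, 0.1489, 0.1083]
eef_rot: [-3.141, -0.003, 1.889]
force: [-0.4, 0.0, -0.5]
grip_width: 0.0648
```

Emit:
servo_tool(
  moves=[
    [[0,0,0,0,0,-0.05,0.2],[0,0,0,0,0,-0.1,0.2],[0,0,0,0,0,-0.18,0.2],[0,0,0,0,0,-0.26,0.2],[0,0,0,0,0,-0.3,0.2],[0,0,0,0,0,-0.3,0.2]],
  ],
)

```text
time_s: 8.87
ee_pos: [0.4797, 0.1489, 0.2632]
eef_rot: [3.135, -0.002, 1.889]
force: [-0.5, 0.4, -0.0]
grip_width: 0.0754
```

```bash
python3 - <<'E'
from h import *
c=camera("wrist");crop(c,0,0,512,384,1.5,"pics/w6.png")
s=camera("side");crop(s,140,215,100,100,6,"pics/s6.png")
t=camera("top");crop(t,150,170,100,70,8,"pics/t6.png")
E
```

```text
(no output)
```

View pics/w6.png

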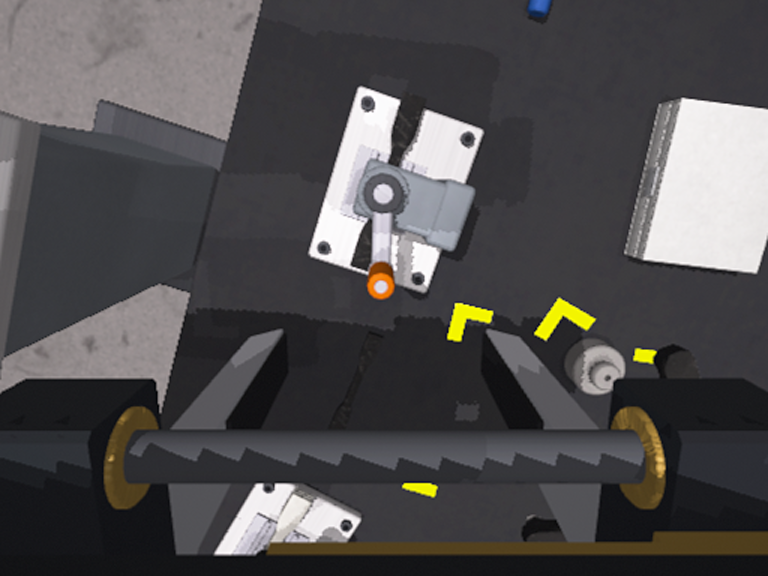

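View pics/s6.png

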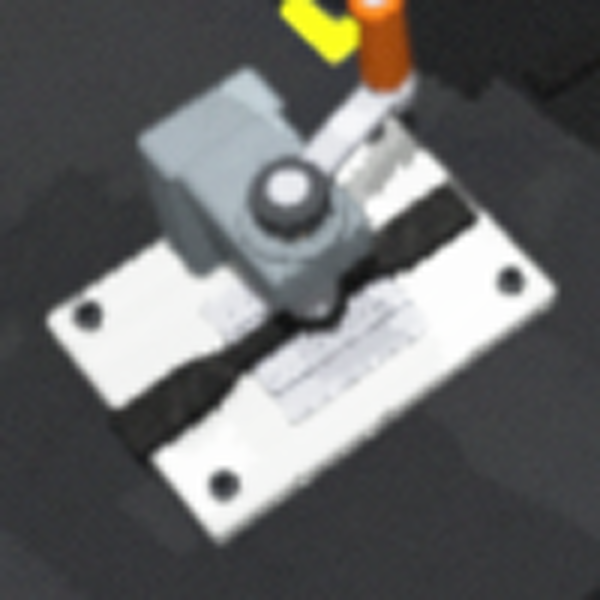

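View pics/t6.png

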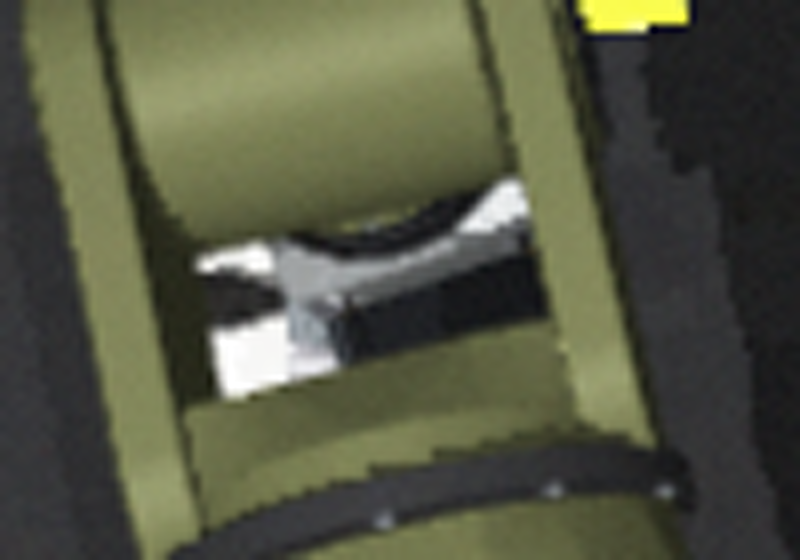

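```bash
python3 - <<'E'
from h import *
c=camera("wrist");s=camera("side")
k=atz(c,full((380,287),0,0,1.5),.146);h=atz(c,full((382,194),0,0,1.5),.098)
print(k,h,np.hypot(*(k-h)[:2]),np.arctan2(*(k-h)[:2])-.012)
# plate corners in wrist, yaw
P4=[atz(c,full(p,0,0,1.5),.006)[:2] for p in((362,87),(483,129),(429,293),(310,255))]
e=[P4[0]-P4[3],P4[1]-P4[2]];print([(-np.arctan2(v[0],v[1]),np.linalg.norm(v)) for v in e])
k=atz(s,full((377,-2),140,215,6),.146);h=atz(s,full((289,186),140,215,6),.098)
print(k,h,np.hypot(*(k-h)[:2]),np.arctan2(*(k-h)[:2])-.012)
E
```

```text
[0.47497497 0.14736916 0.146     ] [0.45897018 0.19889323 0.098     ] 0.05395259895461027 2.8284145484090786
[(np.float64(-0.010588554222812992), np.float64(0.14739910250625105)), (np.float64(0.027596438944325875), np.float64(0.14735536693582885))]
[0.47415027 0.14892846 0.146     ] [0.46124758 0.20040805 0.098     ] 0.05307190691860396 2.8840146049170388
```

```bash
python3 - <<'E'
from h import *
from station import hand_in
s=camera("side");crop(s,265,130,100,100,6,"pics/s7.png")
print(get_obs()["force"],get_obs()["time_s"])
E
```

```text
[-0.46429586  0.55846474  0.6112191 ] 9.1667
```

View pics/s7.png

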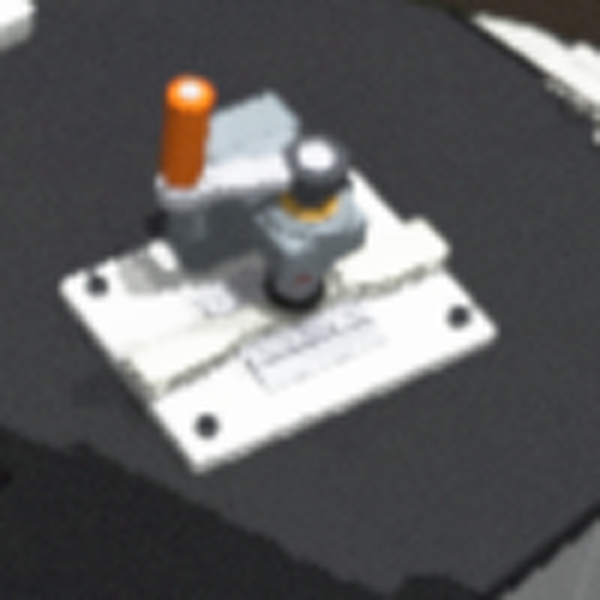

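The white clamp is unchanged: its knob top is at (190,95) in the crop, the same place as at the start.

```bash
python3 -c "
from station import hand_in
print(hand_in())"
```

```text
the job is handed in; nothing more can be done
None
```

I tightened the black-bar clamp (the left one) and handed the job in after about 9 s of robot time. I gripped its knob lightly, turned the crank clockwise from about 0.69 rad to about 2.8 rad, let go and raised the gripper clear.

- **Final angle:** the estimates disagree slightly. The arm's own position gave 2.80–2.82 rad, the wrist picture 2.83 and the side picture 2.88, against a target of 2.8.
- **Snugness:** in the side picture the pad appears to rest on the black bar, and the bar does not look moved. I had no direct reading of the pad force; 2.80–2.88 rad past touch at 2.0 works out to about 19–21 N.
- **Forces:** readings between moves peaked at about 12 N at the wrist, while the arm pulled the knob slightly outward. They fell to under 1 N after release.
- **White clamp:** its knob and bar look the same in the side picture as at the start.

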